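Line up the returned chestpieces by size

ROBOT

A 6-joint arm with a two-finger parallel gripper is mounted at the origin on the work surface. World frame = base frame: x ahead of the robot, y to its left, z up, the work surface at z = 0. Lengths are in m, angles in rad, forces in N, time in s.
With the tool pointing down it reaches from about 0.35 to 0.975 m from the base axis. Payload 17.4 kg.
Tool frame: the origin (TCP) lies midway between the tips of the shut fingers; the grasp point (between the pads) lies 19 mm behind it; z points along the fingers, y is the line along which they close (so a half turn about z gives the same grasp; the last joint's range is limited). The gripper opens to 85 mm and grips with 20 to 120 N. Pads are 22 mm wide; open, the fingers measure 114 mm over their backs; the gripper's body (76 mm by 85 mm) begins 54 mm behind the grasp point. The pads swing forward as they close: fully open they stand 13 mm farther back than shut.
Start: joints at [1.21, 0.116, 1.442, -0, 1.584, -0.038], TCP at [0.214, 0.64, 0.231] pointing down, gripper open.
Joint ranges: [-2.83, 2.83], [-0.83, 2.19], [0.07, 2.5], [-1.14, 4.28], [0.01, 3], [-2.97, 2.97]. Speed limits (rad/s): [1.89, 1.89, 2.22, 3.14, 3.14, 3.14].

INTERFACE

Orientations are given as [roll, pitch, yaw] about the fixed x, y, z axes, in that order (R = Rz(yaw) Ry(pitch) Rx(roll)).
In Python, from rig import ctrl gives the robot as it stands. The module is installed in compiled form; this text tells all that it offers.
- The arm moves only by the shell command python3 -m crank 'ROWS' [OPENING]. ROWS is JSON, a list of rows, each an object of numbers: "dx", "dy", "dz": the shift along the tool's x, y, z in mm; "wx", "wy", "wz": the turn, a rotation vector about the tool's x, y, z in degrees. In form: [{"dx": .., "dy": .., "dz": .., "wx": .., "wy": .., "wz": ..}, ...]. A call has 1 to 5 rows; each row is the pose to reach, as a shift and turn from the pose commanded when the call began, along the tool's axes at that moment; what a row does not reach only later rows make up. A row lasts 1/10 s, in which the tool goes at most 50 mm and 8.59 degrees, less where a joint would pass 70% of its speed; a pose out of reach is approached as far as the arm can. A call with a gripper value outside its range is refused whole. OPENING is the closure, from 0 (fully open) to 1 (shut), set as the call begins (- or left out, the last holds). The fingers move at their own pace and stop on an object; the grip force is fixed at half the most. Time passes only in rows, so rows that repeat a pose let the fingers close. It gives the time, the measured TCP pose, the force, the opening and the grip force at its end, in the units of the state.
- ctrl.observe(): the state, without advancing time (a new reading comes with each control period).
- ctrl.capture(name): name is "side" or "top" or "wrist"; returns a dict with "img" (480x640x3 uint8, red, green, blue), "depth" (480x640 float32, m along the optical axis (not along the pixel's ray), 0 where there is no reading), "fx", "fy", "cx", "cy" (pixels), "pose" (4x4, takes a point from camera to world coordinates); the wrist camera has in their place "mount" (4x4, takes a point from camera to tool coordinates, whose origin is the TCP and whose axes are the flange's). Camera axes: x right, y up, looking along -z (the intrinsics and any distortion apply to the point x, -y, -z); pixel columns grow to the right and rows downward; lengths in m; the calibration is good to about 2 mm. A picture is of the moment at which its call begins: read the wrist's pose just before it.
- ctrl.sign_off(): hands the job in; it is judged then, once.
Trained networks look in a picture, given as the dict that the camera call returned (one of the last four; its "shot" number tells which), for a name from the list of things; names that differ only in an ending like _2 or _b are one class to them, and where a whole thing is asked for, a point or a joint stands for the part that bears it (a point fixed in the world has none). Each returns a list of dicts, best first, with "p" (0 to 1); they miss things now and then, are a little off and sometimes report something else, mostly with a low value. They report only what shows in the picture. A call takes as long as a camera call. They do not tell look-alikes from the thing itself.
- ctrl.spot_in(picture, label): "rect" ([centre column, centre row, width, height] as shares, 0 to 1, of the picture: columns of its width, rows of its height, round what is visible of it).
- ctrl.masks_of(picture, label): "region" (480x640 bool, what is visible of it) and "rect" ([centre column, centre row, width, height] as shares, 0 to 1, of the picture: columns of its width, rows of its height, round what is visible of it).
- ctrl.place_of(picture, label): "xy" ([column, row] as shares, 0 to 1, of the picture: columns of its width, rows of its height: a listed point, or the origin of a listed thing).
The state is a dict: "time_s": time; "qpos": joint angles; "joint_vel": joint speeds; "tau": joint torques, N m; "position": TCP position; "tool_rot": TCP orientation; "wrist_force": force on the tool from outside, world axes, zero at the start; "torque": the same for the moment, N m; "grip_width": opening from 0.0 (shut) to 1.0 (fully open); "gripper_force": force on a finger pad.
Only numpy, scipy, OpenCV 4.12 (cv2) and the standard library are available. Lean on these libraries where they do the work, as an engineer would, in place of code of your own. Each camera call takes 0.05 s, during which the arm holds its last target. There are 200 camera calls.

TASK

Line up the four returned stethoscope chestpieces on the row of blue marks in order of size, one on each mark: the largest on the mark next to the clip board with the red slip block, then smaller and smaller to the smallest at the other end, by the brass valve. Each should stand upright on its drum, bell up, centred on its mark to within about a centimetre. Do not knock or shift the brass valve.

Things in the scene. Friction and masses are not known exactly. Their poses are not given: they have to be found in the camera images.
- chest_xl: largest of four loose black chestpieces, 100 g, on its flat round drum (56 mm diameter, 14 mm high, steel band); above it a waist and a 40 mm wide bell, 34 mm high in all. A 6 mm steel stem, 19 mm up, sticks out to 42 mm from the axis. Origin: centre of the underside; z up; +x along the stem. Grip the drum with fingers closing along its y.
- chest_l: second largest of four loose black chestpieces, 80 g, on its flat round drum (45 mm diameter, 14 mm high, steel band); above it a waist and a 32 mm wide bell, 34 mm high in all. A 6 mm steel stem, 19 mm up, sticks out to 36 mm from the axis. Origin: centre of the underside; z up; +x along the stem. Grip the drum with fingers closing along its y.
- chest_m: second smallest of four loose black chestpieces, 60 g, on its flat round drum (34 mm diameter, 14 mm high, steel band); above it a waist and a 24 mm wide bell, 34 mm high in all. A 6 mm steel stem, 19 mm up, sticks out to 31 mm from the axis. Origin: centre of the underside; z up; +x along the stem. Grip the drum with fingers closing along its y.
- chest_s: smallest of four loose black chestpieces, 45 g, on its flat round drum (24 mm diameter, 14 mm high, steel band); above it a waist and a 17 mm wide bell, 34 mm high in all. A 6 mm steel stem, 19 mm up, sticks out to 26 mm from the axis. Origin: centre of the underside; z up; +x along the stem. Grip the drum with fingers closing along its y.
- mark_1: flat fixed blue mark with a white rim, 62 mm across, the left end of the row as the robot sees it (+y). Four such marks lie in a straight row, 85 mm apart, on a grey strip 90 mm wide whose top is 4 mm above the desk (a 10 mm high lip runs along its far edge, 45 mm from the row). Origin: mark's centre, on the strip's top; +y along the row to the left, +x across it, away from the robot.
- mark_2: flat fixed blue mark with a white rim, 62 mm across, second from the left. Four such marks lie in a straight row, 85 mm apart, on a grey strip 90 mm wide whose top is 4 mm above the desk (a 10 mm high lip runs along its far edge, 45 mm from the row). Origin: mark's centre, on the strip's top; +y along the row to the left, +x across it, away from the robot.
- mark_3: flat fixed blue mark with a white rim, 62 mm across, third from the left. Four such marks lie in a straight row, 85 mm apart, on a grey strip 90 mm wide whose top is 4 mm above the desk (a 10 mm high lip runs along its far edge, 45 mm from the row). Origin: mark's centre, on the strip's top; +y along the row to the left, +x across it, away from the robot.
- mark_4: flat fixed blue mark with a white rim, 62 mm across, the right end of the row (-y). Four such marks lie in a straight row, 85 mm apart, on a grey strip 90 mm wide whose top is 4 mm above the desk (a 10 mm high lip runs along its far edge, 45 mm from the row). Origin: mark's centre, on the strip's top; +y along the row to the left, +x across it, away from the robot.
- clip_board: fixed steel clip board, 120 x 90 mm, 4 mm thick, with a red slip holder block (white slip on top) pinched under its spring clip, 40 mm high in all. It lies beyond one end of the row, centre 104 mm from the nearest mark, and shows the end where the largest piece belongs; it changes ends from start to start. Origin: centre of its underside; long side along its x.
- valve: small loose brass bulb valve, 28 mm in diameter, 45 mm tall, 70 g, standing on the desk beyond the other end of the row, about 104 mm from the nearest mark. Not to be knocked. Origin: centre of its underside. (Unlisted: a thermometer case, a penlight and a tuning fork, up to 22 mm wide and 15 mm high, lie along x between the chestpieces' starting places.)
Things that resemble listed ones, but are neither listed nor needed, are in the scene too. Leave any orange or pink look-alike of the chest_l alone.

How it is judged:
By the outcome, as a careful person would: the job done as asked, in the order asked, and still so for the second after the job is handed in, with the robot touching nothing.
It also fails if it takes over 90 s, if anything falls off the work surface, if the arm or the gripper's body presses on something with over 40 N, if the wrist force passes 120 N, or if a joint passes its speed limit or range.

## Working session

There is one attempt and no reset: what is moved stays moved. The work goes in short steps, Python scripts to look and compute and a shell command to move; the robot and the scene stay as the last step left them, time stands still between calls to the robot, and variables do not carry over. Pictures are saved under pics/ and viewed, at most 14 in all, crops included, and the job is handed in when it is done.

```bash
mkdir -p pics; cat > h.py <<'E'
import numpy as np, cv2
from rig import ctrl
from scipy.spatial.transform import Rotation as R
def pts(c):
    v,u=np.mgrid[:480,:640]; d=c['depth']
    P=np.stack([(u-c['cx'])/c['fx']*d,-(v-c['cy'])/c['fy']*d,-d],-1)
    T=c['pose'] if 'pose' in c else c['T']
    return P@np.array(T)[:3,:3].T+np.array(T)[:3,3]
def save(c,n): cv2.imwrite(f'pics/{n}.png',c['img'][...,::-1])
E
python3 - <<'E'
from h import *
s=ctrl.observe();print(s)
c=ctrl.capture('top');save(c,'top0');P=pts(c);np.savez('top0.npz',P=P,img=c['img'],d=c['depth'])
print({k:c[k] for k in c if k not in('img','depth')})
for n in ['chest_xl','chest_l','chest_m','chest_s','mark_1','clip_board','valve']:
    for m in ctrl.masks_of(c,n)[:8]:
        r=m['region']&(c['depth']>0); q=P[r]
        u,v=m['rect'][0]*640,m['rect'][1]*480
        print(n,round(m['p'],2),[int(u),int(v),int(m['rect'][2]*640),int(m['rect'][3]*480)],np.round(np.median(q,0),3) if len(q) else '',np.round(q[:,2].max(),3) if len(q) else '')
E
```

```text
{'time_s': 0.0, 'qpos': array([ 1.21020043e+00,  1.16485532e-01,  1.44227852e+00, -3.40353344e-05,
        1.58399665e+00, -3.77838734e-02]), 'joint_vel': array([-0.00064092, -0.00028898,  0.00103257,  0.00131232,  0.00251532,
        0.00013007]), 'tau': array([-1.50479926e-03, -7.31981063e+01, -6.32494712e+01, -1.20293857e-04,
        6.15070952e-03,  7.20680100e-05]), 'position': array([0.21407203, 0.63994929, 0.23055425]), 'tool_rot': array([-3.14042415e+00, -1.01145050e-05,  2.81878020e+00]), 'wrist_force': array([ 0.84547568, -0.86889776,  0.56007265]), 'torque': array([ 0.05503804,  0.03564994, -0.04680784]), 'gripper_force': 0.0, 'grip_width': 0.9950338212454892}
{'fx': 623.6023068586385, 'fy': 623.6023068586385, 'cx': 314.0236925361835, 'cy': 244.88807829480885, 'pose': array([[ 0.02010271,  0.98339084, -0.18038384,  0.33477447],
       [-0.99976975,  0.01841794, -0.01101014,  0.05095774],
       [-0.00750498,  0.18056364,  0.98353467,  1.39814136],
       [ 0.        ,  0.        ,  0.        ,  1.        ]]), 'shot': 1}
chest_xl 0.89 [400, 298, 32, 24] [ 0.47  -0.124  0.02
[... 360 characters left out ...]
chest_m 0.74 [217, 242, 19, 27] [0.584 0.289 0.019] 0.04
chest_m 0.72 [298, 284, 12, 14] [0.495 0.098 0.03 ] 0.041
chest_m 0.53 [157, 295, 21, 26] [0.467 0.408 0.022] 0.042
chest_s 0.81 [201, 290, 23, 21] [0.48  0.309 0.024] 0.042
chest_s 0.74 [217, 242, 19, 27] [0.584 0.289 0.019] 0.04
chest_s 0.72 [298, 284, 12, 14] [0.495 0.098 0.03 ] 0.041
chest_s 0.53 [157, 295, 21, 26] [0.467 0.408 0.022] 0.042
mark_1 0.84 [414, 213, 31, 29] [ 0.669 -0.161  0.005] 0.014
mark_1 0.8 [340, 220, 28, 25] [0.649 0.008 0.005] 0.014
mark_1 0.75 [305, 226, 25, 28] [0.64  0.093 0.005] 0.014
mark_1 0.59 [376, 216, 27, 24] [ 0.659 -0.074  0.005] 0.013
clip_board 0.62 [457, 196, 50, 54] [ 0.705 -0.252  0.008] 0.045
```

```bash
python3 - <<'E'
import cv2
i=cv2.imread('pics/top0.png')
cv2.imwrite('pics/top0c.png',cv2.resize(i[150:360,120:510],(800,431),interpolation=cv2.INTER_CUBIC))
E
```

```text
(no output)
```

View pics/top0c.png

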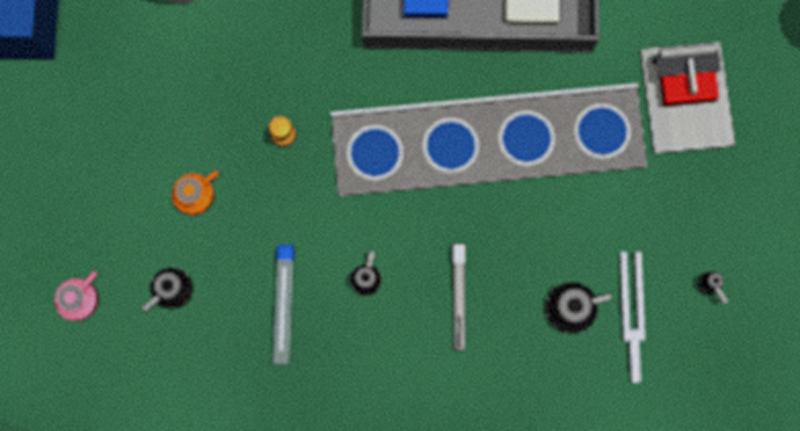

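The crop (2.05× scale, offset 120,150) shows four black pieces. In full-image pixels:
- L is at about (203,290).
- M is at about (298,285).
- XL is at about (399,299).
- S is at about (467,288).

The orange (214,244) and pink (157,295) ones are decoys. The clip board with the red block is at the right end, by mark_4, and the valve is by mark_1. So the order is XL→mark_4, L→mark_3, M→mark_2, S→mark_1.

```bash
cat > m.py <<'E'
from h import *
from scipy import ndimage as ni
def ray(c,u,v,z):
    d=np.array([(u-c['cx'])/c['fx'],-(v-c['cy'])/c['fy'],-1.]); T=np.array(c['pose']); d=T[:3,:3]@d; o=T[:3,3]
    return (o+d*(z-o[2])/d[2])[:2]
def meas(c,box):
    # project pixels of things raised off desk; grey/black mask = not green
    hsv=cv2.cvtColor(c['img'],cv2.COLOR_RGB2HSV).astype(int); v,u=np.mgrid[:480,:640]
    b=(abs(u-box[0])<25)&(abs(v-box[1])<25)
    low=hsv[...,1]<90; dark=hsv[...,2]<70
    m=b&(low|dark); l,n=ni.label(m,np.ones((3,3))); k=l[box[1]-3:box[1]+4,box[0]-3:box[0]+4]; k=np.bincount(k[k>0]).argmax(); m=l==k
    return m,hsv
E
python3 - <<'E'
from m import *
c=ctrl.capture('top')
for n,b,z in [('xl',(399,299),.034),('l',(203,290),.034),('m',(298,285),.034),('s',(467,288),.034)]:
    m,hsv=meas(c,b)
    blk=m&(hsv[...,2]<70)
    ys,xs=np.nonzero(m)
    Q=np.array([ray(c,u,v,.016) for u,v in zip(xs,ys)])
    yb,xb=np.nonzero(blk); B=np.array([ray(c,u,v,.014) for u,v in zip(xb,yb)]).astype(np.float32)
    (cen,r)=cv2.minEnclosingCircle(B)
    # bright inside near bell: grey bell face
    g=m&(hsv[...,2]>=70); l,k=ni.label(g); 
    print(n,'enc',np.round(cen,4),round(r*1000,1),'n',len(xs),len(xb))
    for i in range(1,k+1):
        y,x=np.nonzero(l==i)
        if len(x)>6: print('   bright',len(x),'px',x.mean().round(1),y.mean().round(1),'z34',ray(c,x.mean(),y.mean(),.034).round(4),'z19',ray(c,x.mean(),y.mean(),.019).round(4))
h=cv2.cvtColor(c['img'],cv2.COLOR_RGB2HSV).astype(int)
bl=(h[...,0]>100)&(h[...,0]<125)&(h[...,1]>150)
l,k=ni.label(bl)
for i in range(1,k+1):
    y,x=np.nonzero(l==i)
    if 200<len(x)<900: print('mark',len(x),ray(c,x.mean(),y.mean(),.004).round(4))
cv2.imwrite('pics/a.png',np.hstack([cv2.resize(c['img'][y-25:y+25,x-25:x+25,::-1],(300,300),interpolation=cv2.INTER_CUBIC) for x,y in [(399,299),(203,290)]]))
cv2.imwrite('pics/b.png',np.vstack([cv2.imread('pics/a.png'),np.hstack([cv2.resize(c['img'][y-25:y+25,x-25:x+25,::-1],(300,300),interpolation=cv2.INTER_CUBIC) for x,y in [(298,285),(467,288)]])]))
E
```

```text
xl enc [ 0.4688 -0.122 ] 29.1 n 553 334
   bright 217 px 402.4 297.8 z34 [ 0.471  -0.1294] z19 [ 0.4725 -0.1314]
l enc [0.4815 0.3118] 23.2 n 360 209
   bright 147 px 198.9 290.9 z34 [0.4775 0.317 ] z19 [0.479 0.32 ]
m enc [0.4947 0.1025] 18.1 n 217 114
   bright 102 px 298.5 281.8 z34 [0.5019 0.0988] z19 [0.5037 0.0993]
s enc [ 0.4936 -0.2701] 15.9 n 161 83
   bright 78 px 469.8 289.4 z34 [ 0.4923 -0.2771] z19 [ 0.494  -0.2807]
mark 812 [0.8452 0.0405]
mark 368 [ 0.668  -0.1594]
mark 370 [ 0.6583 -0.0749]
mark 373 [0.6487 0.0097]
mark 366 [0.6387 0.094 ]
```

View pics/b.png

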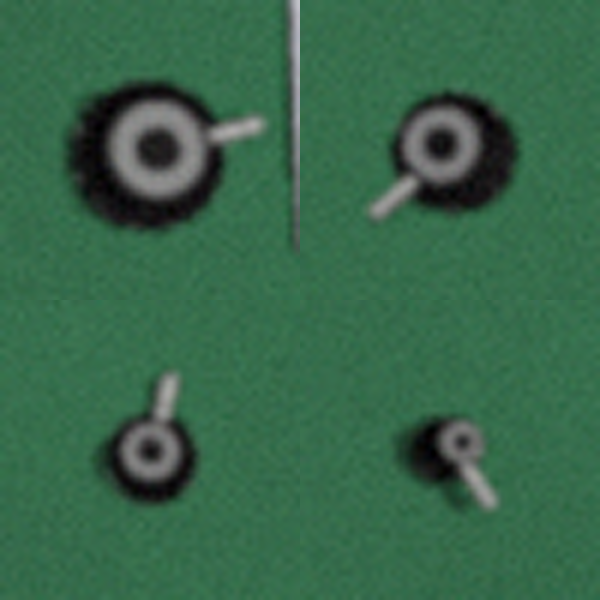

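Crop b.png shows XL, L, M and S (left to right, top to bottom), all black with grey bells. The drum radii fit (29, 23, 18 and about 12 mm). Bell centres are near (399.9,298.4), (200.9,288.9), (297.8,284.9) and (468.6,286.3).

```bash
python3 - <<'E'
from m import *
c=ctrl.capture('top')
for n,b,t in [('xl',(399.9,298.4),(417.2,294.4)),('l',(200.9,288.9),(189.9,300.1)),('m',(297.8,284.9),(301.1,272.1)),('s',(468.6,286.3),(473.7,297.1))]:
    B=ray(c,*b,.034);T=ray(c,*t,.019);d=T-B
    print(n,B.round(4),'stem',np.hypot(*d).round(4),'yaw',np.degrees(np.arctan2(d[1],d[0])).round(1))
for m in ctrl.masks_of(c,'clip_board')[:1]: print(m['rect'])
s=ctrl.observe(); M=R.from_euler('xyz',s['tool_rot']).as_matrix();print(M.round(3), np.degrees(s['tool_rot']))
w=ctrl.capture('wrist');print(w['mount'].round(3))
E
```

```text
xl [ 0.4695 -0.124 ] stem 0.0417 yaw -74.6
l [0.4819 0.3129] stem 0.0352 yaw 132.4
m [0.4949 0.1001] stem 0.0312 yaw -11.3
s [ 0.499  -0.2746] stem 0.0262 yaw -147.1
[0.7132, 0.408, 0.0755, 0.1144]
[[-0.948  0.317  0.   ]
 [ 0.317  0.948  0.   ]
 [ 0.     0.    -1.   ]] [ 1.79999569e+02 -9.19734792e-05  1.61506489e+02]
[[-0.001  0.95   0.312  0.081]
 [ 1.     0.001 -0.     0.001]
 [-0.     0.312 -0.95  -0.142]
 [ 0.     0.     0.     1.   ]]
```

```bash
cat > plan.py <<'E'
# plan.py x,y,z,yaw ... : prints per-call shifts (tool axes, mm/deg) through waypoints from the present pose
import sys; from h import *
s=ctrl.observe(); p=np.array(s['position'])*1000; yaw=np.degrees(s['tool_rot'][2])
print('t',round(s['time_s'],1),'at',p.round(1),round(yaw,1))
for a in sys.argv[1:]:
    *q,w=map(float,a.split(',')); q=np.array(q)*1000
    dw=(w-yaw+180)%360-180 if abs(w-yaw)>180 else w-yaw
    n=int(max(np.ceil(np.linalg.norm(q-p)/220),np.ceil(abs(dw)/40),1))
    for i in range(n):
        t=p+(q-p)/(n-i); tw=yaw+dw/(n-i)
        x=np.radians(yaw); d=t-p
        D=np.round([np.cos(x)*d[0]+np.sin(x)*d[1],np.sin(x)*d[0]-np.cos(x)*d[1],-d[2]]); wz=round(-(tw-yaw))
        print(f'dx {D[0]:.0f} dy {D[1]:.0f} dz {D[2]:.0f} wz {wz}')
        p=p+np.array([np.cos(x)*D[0]+np.sin(x)*D[1],np.sin(x)*D[0]-np.cos(x)*D[1],-D[2]]); yaw-=wz; dw+=wz
E
python3 plan.py .482,.313,.12,132.4
```

```text
t 0.6 at [214.1 640.1 231.3] 161.5
dx -179 dy -113 dz 56 wz 15
dx -202 dy -62 dz 55 wz 14
```

```bash
python3 -m crank '[{"dx":-36,"dy":-23,"dz":11,"wz":3},{"dx":-72,"dy":-45,"dz":22,"wz":6},{"dx":-108,"dy":-68,"dz":34,"wz":9},{"dx":-143,"dy":-90,"dz":45,"wz":12},{"dx":-179,"dy":-113,"dz":56,"wz":15}]' 0
python3 -m crank '[{"dx":-40,"dy":-12,"dz":11,"wz":3},{"dx":-81,"dy":-25,"dz":22,"wz":6},{"dx":-121,"dy":-37,"dz":33,"wz":9},{"dx":-162,"dy":-50,"dz":44,"wz":12},{"dx":-202,"dy":-62,"dz":55,"wz":14}]' 0
python3 -m crank '[{"dx":0},{"dx":0},{"dx":0}]'
python3 - <<'E'
from h import *
s=ctrl.observe(); w=ctrl.capture('wrist'); save(w,'w1')
T=np.eye(4);T[:3,:3]=R.from_euler('xyz',s['tool_rot']).as_matrix();T[:3,3]=s['position']
w['pose']=T@w['mount']
from m import ray
# where the axis/stem tip should appear
Ci=np.linalg.inv(w['pose'])
for X in [(.4819,.3129,.034),(.4582,.3389,.019)]:
    q=(Ci@np.r_[X,1])[:3]; print(w['cx']+w['fx']*q[0]/-q[2], w['cy']-w['fy']*q[1]/-q[2])
E
python3 plan.py .482,.313,.003,132.4
```

```text
109.21763585104105 522.2513437345303
126.8286967380989 488.63499680767825
t 0.7 at [214.1 640.1 231.3] 161.5
dx -119 dy -75 dz 76 wz 10
dx -131 dy -53 dz 76 wz 10
dx -138 dy -30 dz 76 wz 9$[0]: bad value
$[0]: bad value
$[0]: bad value
```

View pics/w1.png

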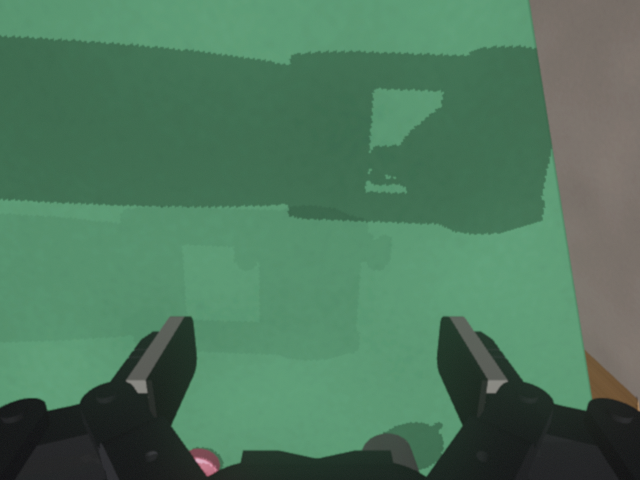

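The rows were refused because all six keys are needed, so the arm did not move. The picture shows only the open fingers, with the pink decoy at about (205,460).

```bash
python3 -m crank '[{"dx":-36,"dy":-23,"dz":11,"wx":0,"wy":0,"wz":3},{"dx":-72,"dy":-45,"dz":22,"wx":0,"wy":0,"wz":6},{"dx":-108,"dy":-68,"dz":34,"wx":0,"wy":0,"wz":9},{"dx":-143,"dy":-90,"dz":45,"wx":0,"wy":0,"wz":12},{"dx":-179,"dy":-113,"dz":56,"wx":0,"wy":0,"wz":15}]' 0 &&
python3 -m crank '[{"dx":-40,"dy":-12,"dz":11,"wx":0,"wy":0,"wz":3},{"dx":-81,"dy":-25,"dz":22,"wx":0,"wy":0,"wz":6},{"dx":-121,"dy":-37,"dz":33,"wx":0,"wy":0,"wz":9},{"dx":-162,"dy":-50,"dz":44,"wx":0,"wy":0,"wz":12},{"dx":-202,"dy":-62,"dz":55,"wx":0,"wy":0,"wz":14}]' 0 &&
python3 -m crank '[{"dx":0,"dy":0,"dz":0,"wx":0,"wy":0,"wz":0},{"dx":0,"dy":0,"dz":0,"wx":0,"wy":0,"wz":0},{"dx":0,"dy":0,"dz":0,"wx":0,"wy":0,"wz":0}]'
cat > look.py <<'E'
import sys; from h import *
n=sys.argv[1]; s=ctrl.observe(); w=ctrl.capture('wrist')
T=np.eye(4);T[:3,:3]=R.from_euler('xyz',s['tool_rot']).as_matrix();T[:3,3]=s['position']
w['pose']=T@w['mount']; save(w,n); Ci=np.linalg.inv(w['pose'])
for a in sys.argv[2:]:
    q=(Ci@np.r_[list(map(float,a.split(','))),1])[:3]; print((w['cx']+w['fx']*q[0]/-q[2]).round(), (w['cy']-w['fy']*q[1]/-q[2]).round())
E
python3 look.py w2 .4819,.3129,.034 .4582,.3389,.019
python3 plan.py .482,.313,.003,132.4
```

```text
time_s: 1.15
position: [0.3488, 0.4748, 0.175]
tool_rot: [3.141, 0.0, 2.555]
wrist_force: [0.4, 1.2, -0.4]
grip_width: 1.001
gripper_force: 0.0
time_s: 1.65
position: [0.4832, 0.3114, 0.1201]
tool_rot: [3.141, 0.0, 2.31]
wrist_force: [1.3, 0.1, -0.4]
grip_width: 0.999
gripper_force: 0.0
time_s: 1.95
position: [0.482, 0.3137, 0.1207]
tool_rot: [3.141, -0.0, 2.313]
wrist_force: [0.9, 0.1, 0.5]
grip_width: 1.004
gripper_force: 0.0
314.0 248.0
314.0 183.0
t 2.0 at [481.9 313.9 120.8] 132.6
dx -1 dy -1 dz 118 wz 0
```

View pics/w2.png

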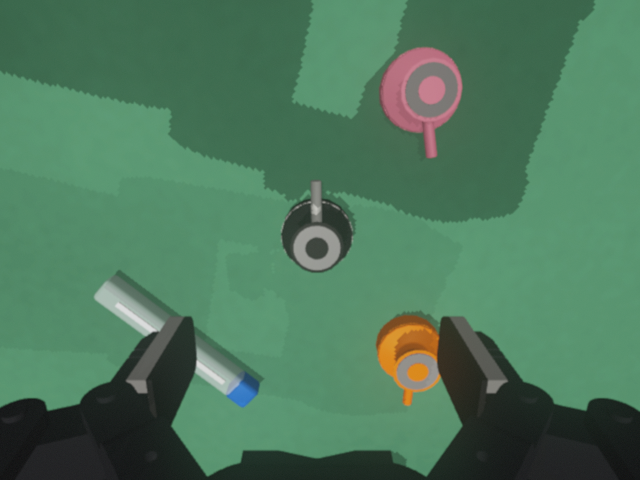

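The w2 picture shows the black piece at (317,248) with its stem tip at (316,183). The prediction was (314,248) and (314,183), so the calibration agrees to within about 1 mm. Descend and grip.

```bash
python3 -m crank '[{"dx":-1,"dy":-1,"dz":30,"wx":0,"wy":0,"wz":0},{"dx":-1,"dy":-1,"dz":60,"wx":0,"wy":0,"wz":0},{"dx":-1,"dy":-1,"dz":85,"wx":0,"wy":0,"wz":0},{"dx":-1,"dy":-1,"dz":105,"wx":0,"wy":0,"wz":0},{"dx":-1,"dy":-1,"dz":117,"wx":0,"wy":0,"wz":0}]' 0
python3 -m crank '[{"dx":0,"dy":0,"dz":0,"wx":0,"wy":0,"wz":0},{"dx":0,"dy":0,"dz":0,"wx":0,"wy":0,"wz":0},{"dx":0,"dy":0,"dz":0,"wx":0,"wy":0,"wz":0},{"dx":0,"dy":0,"dz":0,"wx":0,"wy":0,"wz":0},{"dx":0,"dy":0,"dz":0,"wx":0,"wy":0,"wz":0}]' 1
python3 -m crank '[{"dx":0,"dy":0,"dz":0,"wx":0,"wy":0,"wz":0},{"dx":0,"dy":0,"dz":0,"wx":0,"wy":0,"wz":0},{"dx":0,"dy":0,"dz":0,"wx":0,"wy":0,"wz":0},{"dx":0,"dy":0,"dz":0,"wx":0,"wy":0,"wz":0},{"dx":0,"dy":0,"dz":0,"wx":0,"wy":0,"wz":0}]' 1
python3 plan.py .482,.313,.1,132.4 .658,-.075,.1,186.6 .658,-.075,.009,186.6
```

```text
time_s: 2.5
position: [0.4812, 0.3123, 0.002]
tool_rot: [-3.14, -0.0, 2.314]
wrist_force: [-0.9, 0.1, -0.4]
grip_width: 1.001
gripper_force: 0.0
time_s: 3.0
position: [0.4829, 0.3122, 0.0053]
tool_rot: [3.139, 0.0, 2.313]
wrist_force: [-2.9, 0.1, 8.0]
grip_width: 0.485
gripper_force: 59.8
time_s: 3.5
position: [0.4829, 0.3122, 0.0053]
tool_rot: [3.139, 0.0, 2.313]
wrist_force: [-3.3, -0.5, 9.1]
grip_width: 0.485
gripper_force: 59.8
t 3.5 at [482.9 312.2   5.3] 132.5
dx 1 dy -0 dz -95 wz 0
dx -202 dy -66 dz 0 wz -27
dx -150 dy -151 dz 0 wz -27
dx -0 dy -1 dz 91 wz 0
```

```bash
python3 -m crank '[{"dx":0,"dy":0,"dz":-10,"wx":0,"wy":0,"wz":0},{"dx":0,"dy":0,"dz":-30,"wx":0,"wy":0,"wz":0},{"dx":0,"dy":0,"dz":-55,"wx":0,"wy":0,"wz":0},{"dx":0,"dy":0,"dz":-80,"wx":0,"wy":0,"wz":0},{"dx":0,"dy":0,"dz":-95,"wx":0,"wy":0,"wz":0}]' && python3 -m crank '[{"dx":-25,"dy":-8,"dz":0,"wx":0,"wy":0,"wz":-4},{"dx":-65,"dy":-21,"dz":0,"wx":0,"wy":0,"wz":-9},{"dx":-110,"dy":-36,"dz":0,"wx":0,"wy":0,"wz":-15},{"dx":-156,"dy":-51,"dz":0,"wx":0,"wy":0,"wz":-21},{"dx":-202,"dy":-66,"dz":0,"wx":0,"wy":0,"wz":-27}]' && python3 -m crank '[{"dx":-32,"dy":-32,"dz":0,"wx":0,"wy":0,"wz":-6},{"dx":-65,"dy":-65,"dz":0,"wx":0,"wy":0,"wz":-12},{"dx":-98,"dy":-98,"dz":0,"wx":0,"wy":0,"wz":-18},{"dx":-130,"dy":-131,"dz":0,"wx":0,"wy":0,"wz":-23},{"dx":-150,"dy":-151,"dz":0,"wx":0,"wy":0,"wz":-27}]' && python3 -m crank '[{"dx":0,"dy":0,"dz":0,"wx":0,"wy":0,"wz":0},{"dx":0,"dy":0,"dz":0,"wx":0,"wy":0,"wz":0},{"dx":0,"dy":0,"dz":0,"wx":0,"wy":0,"wz":0}]'
python3 plan.py .6583,-.075,.03,186.6 .6583,-.075,.010,186.6
python3 look.py w3 .6583,-.0749,.004
```

```text
time_s: 4.0
position: [0.4829, 0.3119, 0.1015]
tool_rot: [3.139, 0.001, 2.313]
wrist_force: [-0.7, -0.2, 0.1]
grip_width: 0.487
gripper_force: 61.0
time_s: 4.5
position: [0.5706, 0.1163, 0.0989]
tool_rot: [3.141, 0.001, 2.788]
wrist_force: [0.4, 0.4, -0.3]
grip_width: 0.484
gripper_force: 60.9
time_s: 5.0
position: [0.6584, -0.0789, 0.0986]
tool_rot: [-3.141, 0.0, -3.026]
wrist_force: [0.0, 0.4, -0.4]
grip_width: 0.49
gripper_force: 60.9
time_s: 5.3
position: [0.6574, -0.0752, 0.0984]
tool_rot: [3.141, -0.0, -3.028]
wrist_force: [-0.1, -0.8, -0.6]
grip_width: 0.486
gripper_force: 61.0
t 5.3 at [657.4 -75.2  98.4] -173.5
dx -1 dy 0 dz 68 wz 0
dx 0 dy 0 dz 20 wz 0
315.0 243.0
```

View pics/w3.png

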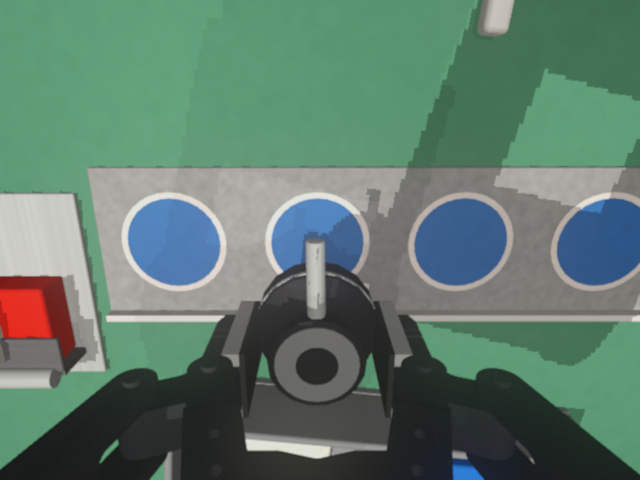

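w3 shows the held piece upright over the second mark from the left in the view. That mark's centre is at (317,241), with (315,243) predicted. Lower and release.

```bash
python3 -m crank '[{"dx":-1,"dy":0,"dz":25,"wx":0,"wy":0,"wz":0},{"dx":-1,"dy":0,"dz":50,"wx":0,"wy":0,"wz":0},{"dx":-1,"dy":0,"dz":72,"wx":0,"wy":0,"wz":0},{"dx":-1,"dy":0,"dz":84,"wx":0,"wy":0,"wz":0},{"dx":-1,"dy":0,"dz":90,"wx":0,"wy":0,"wz":0}]' && python3 -m crank '[{"dx":0,"dy":0,"dz":0,"wx":0,"wy":0,"wz":0},{"dx":0,"dy":0,"dz":0,"wx":0,"wy":0,"wz":0}]' && python3 -m crank '[{"dx":0,"dy":0,"dz":0,"wx":0,"wy":0,"wz":0},{"dx":0,"dy":0,"dz":0,"wx":0,"wy":0,"wz":0},{"dx":0,"dy":0,"dz":0,"wx":0,"wy":0,"wz":0},{"dx":0,"dy":0,"dz":0,"wx":0,"wy":0,"wz":0}]' 0.25 && python3 -m crank '[{"dx":0,"dy":0,"dz":-10,"wx":0,"wy":0,"wz":0},{"dx":0,"dy":0,"dz":-30,"wx":0,"wy":0,"wz":0},{"dx":0,"dy":0,"dz":-60,"wx":0,"wy":0,"wz":0},{"dx":0,"dy":0,"dz":-90,"wx":0,"wy":0,"wz":0},{"dx":0,"dy":0,"dz":-90,"wx":0,"wy":0,"wz":0}]'
python3 plan.py .495,.1,.1,168.7 .495,.1,.006,168.7
```

```text
time_s: 5.85
position: [0.6582, -0.0749, 0.009]
tool_rot: [3.141, -0.001, -3.027]
wrist_force: [-26.6, 4.7, 51.4]
grip_width: 0.486
gripper_force: 66.6
time_s: 6.05
position: [0.6591, -0.0754, 0.0094]
tool_rot: [-3.141, 0.001, -3.028]
wrist_force: [-0.6, 2.2, 2.4]
grip_width: 0.488
gripper_force: 61.3
time_s: 6.45
position: [0.6587, -0.0758, 0.0084]
tool_rot: [-3.142, 0.0, -3.028]
wrist_force: [-0.1, -0.2, -0.0]
grip_width: 0.748
gripper_force: 0.0
time_s: 6.95
position: [0.6605, -0.0761, 0.104]
tool_rot: [-3.14, 0.007, -3.028]
wrist_force: [-0.7, -0.0, 0.2]
grip_width: 0.747
gripper_force: 0.0
t 7.0 at [660.5 -76.1 104. ] -173.5
dx 72 dy 97 dz 2 wz 9
dx 87 dy 84 dz 2 wz 9
dx -0 dy 0 dz 94 wz 0
```

```bash
python3 -m crank '[{"dx":14,"dy":19,"dz":0,"wx":0,"wy":0,"wz":2},{"dx":34,"dy":45,"dz":0,"wx":0,"wy":0,"wz":4},{"dx":50,"dy":67,"dz":0,"wx":0,"wy":0,"wz":6},{"dx":62,"dy":84,"dz":0,"wx":0,"wy":0,"wz":8},{"dx":72,"dy":97,"dz":0,"wx":0,"wy":0,"wz":9}]' && python3 -m crank '[{"dx":20,"dy":20,"dz":0,"wx":0,"wy":0,"wz":2},{"dx":45,"dy":43,"dz":0,"wx":0,"wy":0,"wz":4},{"dx":67,"dy":65,"dz":0,"wx":0,"wy":0,"wz":6},{"dx":87,"dy":84,"dz":0,"wx":0,"wy":0,"wz":9},{"dx":87,"dy":84,"dz":0,"wx":0,"wy":0,"wz":9}]' && python3 -m crank '[{"dx":0,"dy":0,"dz":0,"wx":0,"wy":0,"wz":0},{"dx":0,"dy":0,"dz":0,"wx":0,"wy":0,"wz":0}]'
python3 plan.py .495,.1,.006,168.7
```

```text
time_s: 7.45
position: [0.5752, 0.0133, 0.0985]
tool_rot: [3.142, 0.0, 3.097]
wrist_force: [-0.4, -0.5, 1.2]
grip_width: 0.752
gripper_force: 0.0
time_s: 7.95
position: [0.4912, 0.1018, 0.0985]
tool_rot: [3.141, -0.0, 2.941]
wrist_force: [-0.1, 0.1, -0.3]
grip_width: 0.749
gripper_force: 0.0
time_s: 8.15
position: [0.4933, 0.0998, 0.0984]
tool_rot: [-3.142, 0.0, 2.941]
wrist_force: [0.4, -0.5, -0.9]
grip_width: 0.753
gripper_force: 0.0
t 8.2 at [493.3  99.8  98.4] 168.5
dx -2 dy 1 dz 92 wz 0
```

```bash
python3 -m crank '[{"dx":-2,"dy":1,"dz":25,"wx":0,"wy":0,"wz":0},{"dx":-2,"dy":1,"dz":50,"wx":0,"wy":0,"wz":0},{"dx":-2,"dy":1,"dz":72,"wx":0,"wy":0,"wz":0},{"dx":-2,"dy":1,"dz":87,"wx":0,"wy":0,"wz":0},{"dx":-2,"dy":1,"dz":92,"wx":0,"wy":0,"wz":0}]' && python3 -m crank '[{"dx":0,"dy":0,"dz":0,"wx":0,"wy":0,"wz":0},{"dx":0,"dy":0,"dz":0,"wx":0,"wy":0,"wz":0},{"dx":0,"dy":0,"dz":0,"wx":0,"wy":0,"wz":0},{"dx":0,"dy":0,"dz":0,"wx":0,"wy":0,"wz":0},{"dx":0,"dy":0,"dz":0,"wx":0,"wy":0,"wz":0}]' 1 && python3 -m crank '[{"dx":0,"dy":0,"dz":0,"wx":0,"wy":0,"wz":0},{"dx":0,"dy":0,"dz":-15,"wx":0,"wy":0,"wz":0},{"dx":0,"dy":0,"dz":-45,"wx":0,"wy":0,"wz":0},{"dx":0,"dy":0,"dz":-75,"wx":0,"wy":0,"wz":0},{"dx":0,"dy":0,"dz":-92,"wx":0,"wy":0,"wz":0}]'
python3 plan.py .6487,.0097,.1,186.6
```

```text
time_s: 8.65
position: [0.4947, 0.1002, 0.0047]
tool_rot: [-3.141, -0.002, 2.94]
wrist_force: [-0.2, 0.2, -0.1]
grip_width: 0.749
gripper_force: 0.0
time_s: 9.15
position: [0.4959, 0.1008, 0.0078]
tool_rot: [3.141, 0.002, 2.941]
wrist_force: [-1.7, -0.3, 6.5]
grip_width: 0.356
gripper_force: 59.2
time_s: 9.65
position: [0.4958, 0.1009, 0.1023]
tool_rot: [3.14, 0.003, 2.941]
wrist_force: [0.1, -0.5, -1.4]
grip_width: 0.35
gripper_force: 59.6
t 9.7 at [495.8 100.9 102.3] 168.5
dx -168 dy -59 dz 2 wz -18
```

```bash
python3 -m crank '[{"dx":-30,"dy":-10,"dz":0,"wx":0,"wy":0,"wz":-4},{"dx":-70,"dy":-24,"dz":0,"wx":0,"wy":0,"wz":-8},{"dx":-110,"dy":-39,"dz":0,"wx":0,"wy":0,"wz":-12},{"dx":-145,"dy":-51,"dz":0,"wx":0,"wy":0,"wz":-16},{"dx":-168,"dy":-59,"dz":0,"wx":0,"wy":0,"wz":-18}]' && python3 -m crank '[{"dx":0,"dy":0,"dz":0,"wx":0,"wy":0,"wz":0},{"dx":0,"dy":0,"dz":0,"wx":0,"wy":0,"wz":0},{"dx":0,"dy":0,"dz":0,"wx":0,"wy":0,"wz":0}]'
python3 plan.py .6487,.0097,.011,186.6
```

```text
time_s: 10.15
position: [0.6498, 0.008, 0.0997]
tool_rot: [-3.141, 0.001, -3.026]
wrist_force: [0.1, 1.3, -0.5]
grip_width: 0.349
gripper_force: 59.6
time_s: 10.45
position: [0.6475, 0.0099, 0.0991]
tool_rot: [3.142, 0.0, -3.028]
wrist_force: [0.4, -0.8, -1.4]
grip_width: 0.353
gripper_force: 59.6
t 10.4 at [647.5   9.9  99.1] -173.5
dx -1 dy -0 dz 88 wz 0
```

```bash
python3 -m crank '[{"dx":-1,"dy":0,"dz":30,"wx":0,"wy":0,"wz":0},{"dx":-1,"dy":0,"dz":60,"wx":0,"wy":0,"wz":0},{"dx":-1,"dy":0,"dz":78,"wx":0,"wy":0,"wz":0},{"dx":-1,"dy":0,"dz":83,"wx":0,"wy":0,"wz":0},{"dx":-1,"dy":0,"dz":85,"wx":0,"wy":0,"wz":0}]' && python3 -m crank '[{"dx":0,"dy":0,"dz":1,"wx":0,"wy":0,"wz":0},{"dx":0,"dy":0,"dz":2,"wx":0,"wy":0,"wz":0},{"dx":0,"dy":0,"dz":3,"wx":0,"wy":0,"wz":0},{"dx":0,"dy":0,"dz":3,"wx":0,"wy":0,"wz":0}]' && python3 -m crank '[{"dx":0,"dy":0,"dz":0,"wx":0,"wy":0,"wz":0},{"dx":0,"dy":0,"dz":0,"wx":0,"wy":0,"wz":0},{"dx":0,"dy":0,"dz":0,"wx":0,"wy":0,"wz":0},{"dx":0,"dy":0,"dz":0,"wx":0,"wy":0,"wz":0}]' 0.4 && python3 -m crank '[{"dx":0,"dy":0,"dz":-10,"wx":0,"wy":0,"wz":0},{"dx":0,"dy":0,"dz":-30,"wx":0,"wy":0,"wz":0},{"dx":0,"dy":0,"dz":-60,"wx":0,"wy":0,"wz":0},{"dx":0,"dy":0,"dz":-88,"wx":0,"wy":0,"wz":0},{"dx":0,"dy":0,"dz":-88,"wx":0,"wy":0,"wz":0}]'
python3 plan.py .4695,-.124,.1,105.4
```

```text
time_s: 10.95
position: [0.6489, 0.0098, 0.0137]
tool_rot: [-3.142, 0.0, -3.028]
wrist_force: [0.3, -0.7, -0.2]
grip_width: 0.348
gripper_force: 59.6
time_s: 11.35
position: [0.6495, 0.0096, 0.0118]
tool_rot: [-3.141, 0.001, -3.028]
wrist_force: [-3.0, 0.9, 7.7]
grip_width: 0.35
gripper_force: 60.5
time_s: 11.75
position: [0.6489, 0.0096, 0.0103]
tool_rot: [-3.142, -0.0, -3.028]
wrist_force: [0.5, 0.4, -0.3]
grip_width: 0.598
gripper_force: 0.0
time_s: 12.25
position: [0.6507, 0.0095, 0.1037]
tool_rot: [-3.141, 0.006, -3.028]
wrist_force: [0.9, 0.1, 0.1]
grip_width: 0.601
gripper_force: 0.0
t 12.2 at [650.7   9.5 103.7] -173.5
dx 65 dy -37 dz 1 wz 27
dx 41 dy -63 dz 1 wz 27
dx 8 dy -75 dz 2 wz 27
```

```bash
python3 -m crank '[{"dx":13,"dy":-7,"dz":0,"wx":0,"wy":0,"wz":5},{"dx":26,"dy":-15,"dz":0,"wx":0,"wy":0,"wz":11},{"dx":39,"dy":-22,"dz":0,"wx":0,"wy":0,"wz":16},{"dx":52,"dy":-30,"dz":0,"wx":0,"wy":0,"wz":22},{"dx":65,"dy":-37,"dz":0,"wx":0,"wy":0,"wz":27}]' 0 && python3 -m crank '[{"dx":8,"dy":-13,"dz":0,"wx":0,"wy":0,"wz":5},{"dx":16,"dy":-25,"dz":0,"wx":0,"wy":0,"wz":11},{"dx":25,"dy":-38,"dz":0,"wx":0,"wy":0,"wz":16},{"dx":33,"dy":-50,"dz":0,"wx":0,"wy":0,"wz":22},{"dx":41,"dy":-63,"dz":0,"wx":0,"wy":0,"wz":27}]' && python3 -m crank '[{"dx":2,"dy":-15,"dz":0,"wx":0,"wy":0,"wz":5},{"dx":4,"dy":-35,"dz":0,"wx":0,"wy":0,"wz":11},{"dx":6,"dy":-55,"dz":0,"wx":0,"wy":0,"wz":17},{"dx":8,"dy":-75,"dz":0,"wx":0,"wy":0,"wz":23},{"dx":8,"dy":-75,"dz":0,"wx":0,"wy":0,"wz":27}]' && python3 -m crank '[{"dx":0,"dy":0,"dz":0,"wx":0,"wy":0,"wz":0},{"dx":0,"dy":0,"dz":0,"wx":0,"wy":0,"wz":0}]'
python3 plan.py .4695,-.124,.004,105.4; python3 look.py w4 .4695,-.124,.034
```

```text
time_s: 12.75
position: [0.5879, -0.0349, 0.0984]
tool_rot: [-3.142, -0.0, 2.78]
wrist_force: [0.9, -0.1, 0.4]
grip_width: 1.001
gripper_force: 0.0
time_s: 13.25
position: [0.5275, -0.0795, 0.0984]
tool_rot: [3.142, -0.0, 2.309]
wrist_force: [-0.1, -0.3, -0.1]
grip_width: 0.997
gripper_force: 0.0
time_s: 13.75
position: [0.466, -0.1249, 0.0985]
tool_rot: [-3.142, 0.0, 1.836]
wrist_force: [-0.3, 0.6, 0.3]
grip_width: 0.998
gripper_force: 0.0
time_s: 13.95
position: [0.4675, -0.1239, 0.0984]
tool_rot: [3.141, 0.0, 1.844]
wrist_force: [0.7, 0.4, 0.5]
grip_width: 0.998
gripper_force: 0.0
t 13.9 at [ 467.5 -123.9   98.4] 105.6
dx -1 dy 2 dz 94 wz 0
320.0 262.0
```

View pics/w4.png

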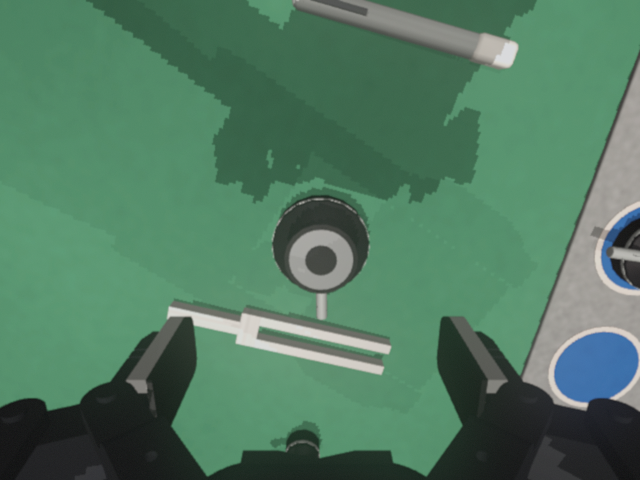

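w4 shows XL's bell at (320,261), with (320,262) predicted. The fork lies beyond the stem, clear of the fingers.

```bash
python3 -m crank '[{"dx":-1,"dy":2,"dz":25,"wx":0,"wy":0,"wz":0},{"dx":-1,"dy":2,"dz":50,"wx":0,"wy":0,"wz":0},{"dx":-1,"dy":2,"dz":72,"wx":0,"wy":0,"wz":0},{"dx":-1,"dy":2,"dz":88,"wx":0,"wy":0,"wz":0},{"dx":-1,"dy":2,"dz":94,"wx":0,"wy":0,"wz":0}]' && python3 -m crank '[{"dx":0,"dy":0,"dz":0,"wx":0,"wy":0,"wz":0},{"dx":0,"dy":0,"dz":0,"wx":0,"wy":0,"wz":0},{"dx":0,"dy":0,"dz":0,"wx":0,"wy":0,"wz":0},{"dx":0,"dy":0,"dz":0,"wx":0,"wy":0,"wz":0},{"dx":0,"dy":0,"dz":0,"wx":0,"wy":0,"wz":0}]' 1 && python3 -m crank '[{"dx":0,"dy":0,"dz":0,"wx":0,"wy":0,"wz":0},{"dx":0,"dy":0,"dz":-15,"wx":0,"wy":0,"wz":0},{"dx":0,"dy":0,"dz":-45,"wx":0,"wy":0,"wz":0},{"dx":0,"dy":0,"dz":-75,"wx":0,"wy":0,"wz":0},{"dx":0,"dy":0,"dz":-94,"wx":0,"wy":0,"wz":0}]'
python3 plan.py .668,-.1594,.1,186.6
```

```text
time_s: 14.5
position: [0.469, -0.1239, 0.0026]
tool_rot: [-3.14, -0.001, 1.843]
wrist_force: [0.9, -0.8, -0.0]
grip_width: 1.0
gripper_force: 0.0
time_s: 15.0
position: [0.4704, -0.1246, 0.0061]
tool_rot: [3.14, 0.001, 1.842]
wrist_force: [-3.2, 1.4, 9.6]
grip_width: 0.612
gripper_force: 60.9
time_s: 15.5
position: [0.4703, -0.1247, 0.1023]
tool_rot: [3.139, 0.002, 1.842]
wrist_force: [0.3, -0.1, -0.2]
grip_width: 0.605
gripper_force: 62.9
t 15.5 at [ 470.3 -124.7  102.3] 105.5
dx -29 dy 60 dz 1 wz -27
dx -53 dy 41 dz 1 wz -27
dx -66 dy 12 dz 0 wz -27
```

```bash
python3 -m crank '[{"dx":-6,"dy":12,"dz":0,"wx":0,"wy":0,"wz":-5},{"dx":-12,"dy":24,"dz":0,"wx":0,"wy":0,"wz":-11},{"dx":-17,"dy":36,"dz":0,"wx":0,"wy":0,"wz":-16},{"dx":-23,"dy":48,"dz":0,"wx":0,"wy":0,"wz":-22},{"dx":-29,"dy":60,"dz":0,"wx":0,"wy":0,"wz":-27}]' && python3 -m crank '[{"dx":-11,"dy":8,"dz":0,"wx":0,"wy":0,"wz":-5},{"dx":-21,"dy":16,"dz":0,"wx":0,"wy":0,"wz":-11},{"dx":-32,"dy":25,"dz":0,"wx":0,"wy":0,"wz":-16},{"dx":-42,"dy":33,"dz":0,"wx":0,"wy":0,"wz":-22},{"dx":-53,"dy":41,"dz":0,"wx":0,"wy":0,"wz":-27}]' && python3 -m crank '[{"dx":-14,"dy":3,"dz":0,"wx":0,"wy":0,"wz":-5},{"dx":-28,"dy":5,"dz":0,"wx":0,"wy":0,"wz":-11},{"dx":-42,"dy":8,"dz":0,"wx":0,"wy":0,"wz":-17},{"dx":-56,"dy":10,"dz":0,"wx":0,"wy":0,"wz":-23},{"dx":-66,"dy":12,"dz":0,"wx":0,"wy":0,"wz":-27}]' && python3 -m crank '[{"dx":0,"dy":0,"dz":0,"wx":0,"wy":0,"wz":0},{"dx":0,"dy":0,"dz":0,"wx":0,"wy":0,"wz":0},{"dx":0,"dy":0,"dz":0,"wx":0,"wy":0,"wz":0}]'
python3 plan.py .6677,-.1594,.010,186.6; python3 look.py w5 .668,-.1594,.004
```

```text
time_s: 16.0
position: [0.5359, -0.1365, 0.1]
tool_rot: [3.141, 0.001, 2.317]
wrist_force: [0.0, 0.7, -1.4]
grip_width: 0.609
gripper_force: 62.9
time_s: 16.5
position: [0.602, -0.1478, 0.1001]
tool_rot: [3.141, 0.001, 2.788]
wrist_force: [0.1, -0.2, -0.3]
grip_width: 0.606
gripper_force: 62.9
time_s: 17.0
position: [0.6682, -0.1598, 0.1001]
tool_rot: [-3.141, 0.001, -3.024]
wrist_force: [-0.2, -0.6, -0.7]
grip_width: 0.607
gripper_force: 62.9
time_s: 17.3
position: [0.6668, -0.1595, 0.0989]
tool_rot: [-3.141, 0.0, -3.03]
wrist_force: [0.2, 0.6, -1.0]
grip_width: 0.606
gripper_force: 62.9
t 17.3 at [ 666.8 -159.5   98.9] -173.6
dx -1 dy -0 dz 89 wz 0
315.0 243.0
```

View pics/w5.png

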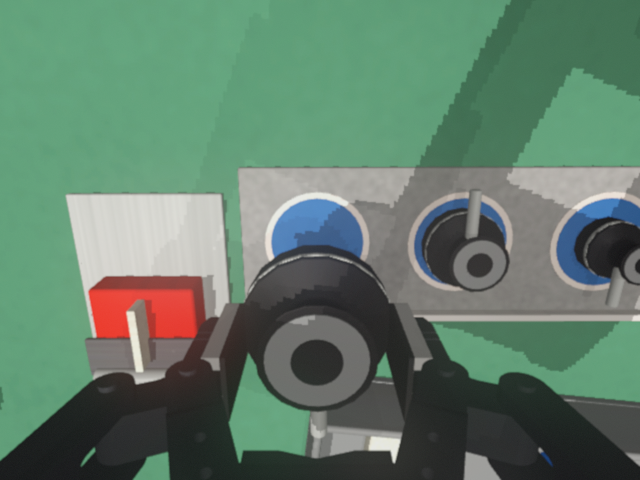

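w5 shows the held XL over the mark next to the clip board (mark centre 317,241). L and M stand upright on their marks, and the red block at (150,310) is clear of the finger.

```bash
python3 -m crank '[{"dx":-1,"dy":0,"dz":30,"wx":0,"wy":0,"wz":0},{"dx":-1,"dy":0,"dz":60,"wx":0,"wy":0,"wz":0},{"dx":-1,"dy":0,"dz":78,"wx":0,"wy":0,"wz":0},{"dx":-1,"dy":0,"dz":84,"wx":0,"wy":0,"wz":0},{"dx":-1,"dy":0,"dz":86,"wx":0,"wy":0,"wz":0}]' && python3 -m crank '[{"dx":0,"dy":0,"dz":1,"wx":0,"wy":0,"wz":0},{"dx":0,"dy":0,"dz":2,"wx":0,"wy":0,"wz":0},{"dx":0,"dy":0,"dz":3,"wx":0,"wy":0,"wz":0},{"dx":0,"dy":0,"dz":3,"wx":0,"wy":0,"wz":0}]' && python3 -m crank '[{"dx":0,"dy":0,"dz":0,"wx":0,"wy":0,"wz":0},{"dx":0,"dy":0,"dz":0,"wx":0,"wy":0,"wz":0},{"dx":0,"dy":0,"dz":0,"wx":0,"wy":0,"wz":0},{"dx":0,"dy":0,"dz":0,"wx":0,"wy":0,"wz":0}]' 0.25 && python3 -m crank '[{"dx":0,"dy":0,"dz":-10,"wx":0,"wy":0,"wz":0},{"dx":0,"dy":0,"dz":-30,"wx":0,"wy":0,"wz":0},{"dx":0,"dy":0,"dz":-60,"wx":0,"wy":0,"wz":0},{"dx":0,"dy":0,"dz":-88,"wx":0,"wy":0,"wz":0},{"dx":0,"dy":0,"dz":-88,"wx":0,"wy":0,"wz":0}]'
python3 plan.py .499,-.2746,.1,212.9
```

```text
time_s: 17.85
position: [0.6681, -0.1595, 0.0124]
tool_rot: [3.142, -0.0, -3.028]
wrist_force: [0.7, -0.2, -0.2]
grip_width: 0.609
gripper_force: 62.9
time_s: 18.25
position: [0.6686, -0.1595, 0.0102]
tool_rot: [-3.141, 0.001, -3.028]
wrist_force: [-0.8, -0.1, 3.6]
grip_width: 0.61
gripper_force: 63.4
time_s: 18.65
position: [0.6681, -0.1595, 0.0093]
tool_rot: [3.142, -0.0, -3.028]
wrist_force: [0.5, 0.2, 0.6]
grip_width: 0.751
gripper_force: 0.0
time_s: 19.15
position: [0.6699, -0.1599, 0.1029]
tool_rot: [-3.139, 0.006, -3.028]
wrist_force: [0.2, -0.1, -0.2]
grip_width: 0.75
gripper_force: 0.0
t 19.1 at [ 669.9 -159.9  102.9] -173.5
dx 183 dy -95 dz 3 wz -26
```

```bash
python3 -m crank '[{"dx":35,"dy":-18,"dz":0,"wx":0,"wy":0,"wz":-5},{"dx":75,"dy":-39,"dz":0,"wx":0,"wy":0,"wz":-10},{"dx":115,"dy":-60,"dz":0,"wx":0,"wy":0,"wz":-16},{"dx":155,"dy":-80,"dz":0,"wx":0,"wy":0,"wz":-22},{"dx":183,"dy":-95,"dz":0,"wx":0,"wy":0,"wz":-26}]' && python3 -m crank '[{"dx":0,"dy":0,"dz":0,"wx":0,"wy":0,"wz":0},{"dx":0,"dy":0,"dz":0,"wx":0,"wy":0,"wz":0},{"dx":0,"dy":0,"dz":0,"wx":0,"wy":0,"wz":0}]'
python3 plan.py .499,-.2746,.006,212.9; python3 look.py w6 .499,-.2746,.034
```

```text
time_s: 19.65
position: [0.495, -0.2755, 0.0974]
tool_rot: [-3.141, -0.0, -2.571]
wrist_force: [0.6, -0.8, -0.2]
grip_width: 0.748
gripper_force: 0.0
time_s: 19.95
position: [0.4977, -0.2742, 0.0974]
tool_rot: [-3.141, 0.0, -2.575]
wrist_force: [0.3, 0.4, -0.0]
grip_width: 0.748
gripper_force: 0.0
t 19.9 at [ 497.7 -274.2   97.4] -147.5
dx -1 dy -1 dz 91 wz 0
313.0 261.0
```

View pics/w6.png

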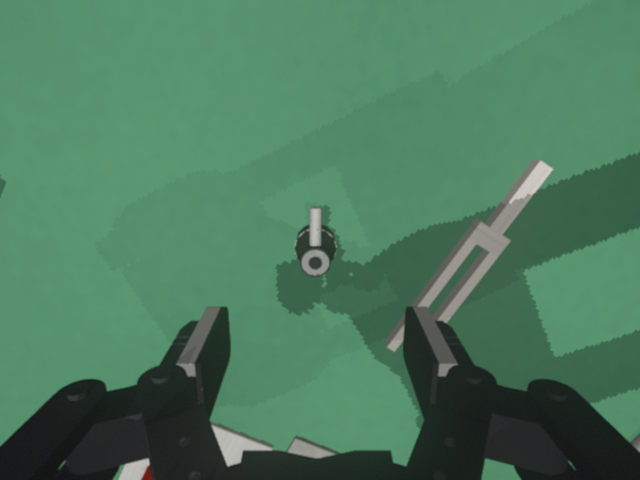

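w6 shows S at (316,262), with (313,261) predicted. The fork is about 75 mm to the side, so it is clear.

```bash
python3 -m crank '[{"dx":-1,"dy":-1,"dz":25,"wx":0,"wy":0,"wz":0},{"dx":-1,"dy":-1,"dz":50,"wx":0,"wy":0,"wz":0},{"dx":-1,"dy":-1,"dz":72,"wx":0,"wy":0,"wz":0},{"dx":-1,"dy":-1,"dz":86,"wx":0,"wy":0,"wz":0},{"dx":-1,"dy":-1,"dz":91,"wx":0,"wy":0,"wz":0}]' && python3 -m crank '[{"dx":0,"dy":0,"dz":0,"wx":0,"wy":0,"wz":0},{"dx":0,"dy":0,"dz":0,"wx":0,"wy":0,"wz":0},{"dx":0,"dy":0,"dz":0,"wx":0,"wy":0,"wz":0},{"dx":0,"dy":0,"dz":0,"wx":0,"wy":0,"wz":0},{"dx":0,"dy":0,"dz":0,"wx":0,"wy":0,"wz":0}]' 1 && python3 -m crank '[{"dx":0,"dy":0,"dz":0,"wx":0,"wy":0,"wz":0},{"dx":0,"dy":0,"dz":-15,"wx":0,"wy":0,"wz":0},{"dx":0,"dy":0,"dz":-45,"wx":0,"wy":0,"wz":0},{"dx":0,"dy":0,"dz":-75,"wx":0,"wy":0,"wz":0},{"dx":0,"dy":0,"dz":-105,"wx":0,"wy":0,"wz":0}]'
python3 plan.py .56,-.08,.11,190 .6387,.094,.1,186.6
```

```text
time_s: 20.5
position: [0.4984, -0.2741, 0.0048]
tool_rot: [3.14, -0.001, -2.574]
wrist_force: [-0.4, 0.3, 0.3]
grip_width: 0.744
gripper_force: 0.0
time_s: 21.0
position: [0.4991, -0.2752, 0.0077]
tool_rot: [-3.14, 0.001, -2.574]
wrist_force: [-1.2, 0.6, 5.2]
grip_width: 0.237
gripper_force: 58.5
time_s: 21.5
position: [0.4985, -0.2749, 0.1141]
tool_rot: [-3.14, 0.001, -2.574]
wrist_force: [0.0, -1.1, 0.7]
grip_width: 0.232
gripper_force: 58.9
t 21.5 at [ 498.5 -274.9  114.1] -147.5
dx -157 dy 131 dz 4 wz 22
dx -109 dy 157 dz 10 wz 4
```

```bash
python3 -m crank '[{"dx":-25,"dy":21,"dz":0,"wx":0,"wy":0,"wz":4},{"dx":-58,"dy":48,"dz":0,"wx":0,"wy":0,"wz":8},{"dx":-94,"dy":78,"dz":0,"wx":0,"wy":0,"wz":13},{"dx":-126,"dy":105,"dz":0,"wx":0,"wy":0,"wz":18},{"dx":-157,"dy":131,"dz":0,"wx":0,"wy":0,"wz":22}]' && python3 -m crank '[{"dx":-22,"dy":31,"dz":2,"wx":0,"wy":0,"wz":1},{"dx":-48,"dy":69,"dz":4,"wx":0,"wy":0,"wz":2},{"dx":-74,"dy":107,"dz":6,"wx":0,"wy":0,"wz":3},{"dx":-96,"dy":138,"dz":8,"wx":0,"wy":0,"wz":4},{"dx":-109,"dy":157,"dz":10,"wx":0,"wy":0,"wz":4}]' && python3 -m crank '[{"dx":0,"dy":0,"dz":0,"wx":0,"wy":0,"wz":0},{"dx":0,"dy":0,"dz":0,"wx":0,"wy":0,"wz":0},{"dx":0,"dy":0,"dz":0,"wx":0,"wy":0,"wz":0}]'
python3 plan.py .6385,.094,.012,186.6; python3 look.py w7 .6387,.094,.004
```

```text
time_s: 22.0
position: [0.561, -0.0783, 0.1131]
tool_rot: [-3.141, 0.002, -2.962]
wrist_force: [0.7, -0.7, -1.3]
grip_width: 0.237
gripper_force: 58.9
time_s: 22.5
position: [0.6399, 0.0968, 0.1028]
tool_rot: [3.141, 0.001, -3.027]
wrist_force: [0.6, -0.3, -0.2]
grip_width: 0.238
gripper_force: 58.9
time_s: 22.8
position: [0.639, 0.0935, 0.1022]
tool_rot: [-3.141, 0.001, -3.029]
wrist_force: [-0.2, -0.8, -1.1]
grip_width: 0.235
gripper_force: 58.9
t 22.8 at [639.   93.5 102.2] -173.5
dx 0 dy 1 dz 90 wz 0
316.0 239.0
```

View pics/w7.png

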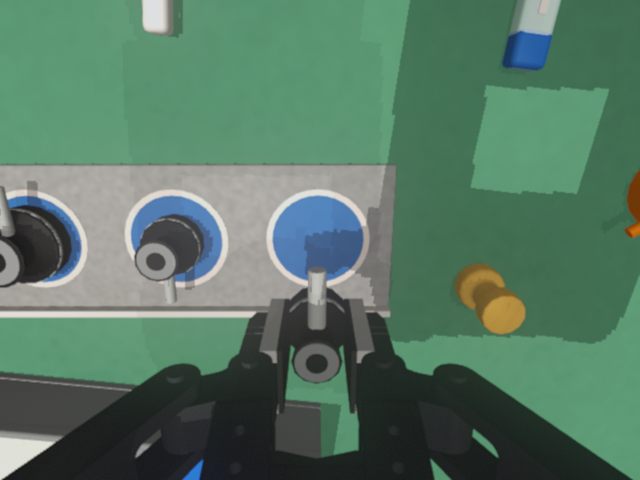

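w7 shows S upright over the last mark (317,238). The valve at (490,300) is about 100 mm off, so it is clear.

```bash
python3 -m crank '[{"dx":0,"dy":0,"dz":30,"wx":0,"wy":0,"wz":0},{"dx":0,"dy":0,"dz":60,"wx":0,"wy":0,"wz":0},{"dx":0,"dy":0,"dz":80,"wx":0,"wy":0,"wz":0},{"dx":0,"dy":0,"dz":86,"wx":0,"wy":0,"wz":0},{"dx":0,"dy":0,"dz":88,"wx":0,"wy":0,"wz":0}]' && python3 -m crank '[{"dx":0,"dy":0,"dz":1,"wx":0,"wy":0,"wz":0},{"dx":0,"dy":0,"dz":2,"wx":0,"wy":0,"wz":0},{"dx":0,"dy":0,"dz":3,"wx":0,"wy":0,"wz":0},{"dx":0,"dy":0,"dz":3,"wx":0,"wy":0,"wz":0}]' && python3 -m crank '[{"dx":0,"dy":0,"dz":0,"wx":0,"wy":0,"wz":0},{"dx":0,"dy":0,"dz":0,"wx":0,"wy":0,"wz":0},{"dx":0,"dy":0,"dz":0,"wx":0,"wy":0,"wz":0},{"dx":0,"dy":0,"dz":0,"wx":0,"wy":0,"wz":0}]' 0.45 && python3 -m crank '[{"dx":0,"dy":0,"dz":-10,"wx":0,"wy":0,"wz":0},{"dx":0,"dy":0,"dz":-35,"wx":0,"wy":0,"wz":0},{"dx":0,"dy":0,"dz":-75,"wx":0,"wy":0,"wz":0},{"dx":0,"dy":0,"dz":-120,"wx":0,"wy":0,"wz":0},{"dx":0,"dy":0,"dz":-150,"wx":0,"wy":0,"wz":0}]'
python3 -m crank '[{"dx":40,"dy":0,"dz":0,"wx":0,"wy":0,"wz":0},{"dx":80,"dy":0,"dz":0,"wx":0,"wy":0,"wz":0},{"dx":120,"dy":0,"dz":0,"wx":0,"wy":0,"wz":0},{"dx":160,"dy":0,"dz":0,"wx":0,"wy":0,"wz":0},{"dx":190,"dy":0,"dz":0,"wx":0,"wy":0,"wz":0}]'
python3 - <<'E'
from h import *
c=ctrl.capture('top'); cv2.imwrite('pics/end.png',cv2.resize(c['img'][165:265,230:490,::-1],(780,300),interpolation=cv2.INTER_CUBIC))
E
```

```text
time_s: 23.35
position: [0.639, 0.0936, 0.0134]
tool_rot: [-3.142, -0.0, -3.029]
wrist_force: [0.3, 0.7, -0.7]
grip_width: 0.235
gripper_force: 58.9
time_s: 23.75
position: [0.6397, 0.0942, 0.0118]
tool_rot: [-3.141, 0.002, -3.028]
wrist_force: [-1.4, -0.4, 6.8]
grip_width: 0.236
gripper_force: 59.7
time_s: 24.15
position: [0.639, 0.0942, 0.0103]
tool_rot: [-3.142, -0.0, -3.028]
wrist_force: [-0.2, -0.5, -0.7]
grip_width: 0.554
gripper_force: 0.0
time_s: 24.65
position: [0.6395, 0.0943, 0.1646]
tool_rot: [-3.142, 0.003, -3.028]
wrist_force: [-0.2, 0.0, 0.7]
grip_width: 0.553
gripper_force: 0.0
time_s: 25.15
position: [0.4484, 0.0725, 0.1609]
tool_rot: [3.142, 0.001, -3.028]
wrist_force: [0.7, -0.5, 0.7]
grip_width: 0.548
gripper_force: 0.0
```

View pics/end.png

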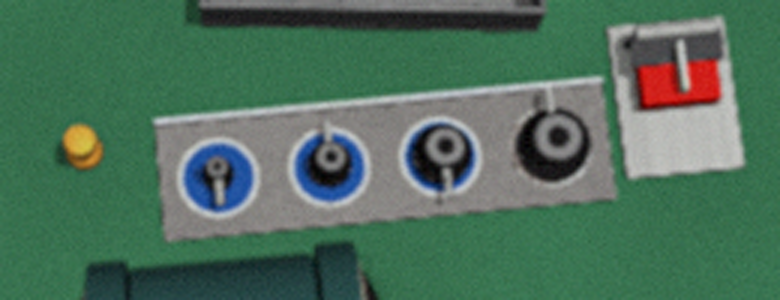

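The end picture shows S, M, L and XL (bells at 217,166; 331,156; 445,146; 558,136) upright on their marks, with the valve standing. Check the centring numerically.

```bash
python3 - <<'E'
from m import *
c=ctrl.capture('top')
for (u,v),k in zip([(217,166),(331,156),(445,146),(558,136)],[(.6387,.094),(.6487,.0097),(.6583,-.0749),(.668,-.1594)]):
    print(((ray(c,230+(u+.5)/3-.5,165+(v+.5)/3-.5,.038)-k)*1000).round(1))
E
```

```text
[1.6 0.2]
[ 0.7 -0.3]
[ 0.4 -0.5]
[-0.1 -0.2]
```

```bash
python3 -c "
from rig import ctrl
print(ctrl.sign_off())"
```

```text
the job is handed in; nothing more can be done
None
```

All four chestpieces stand upright, bell up, in size order from the largest by the clip board to the smallest by the valve, each within about 2 mm of its mark's centre. The valve was not touched, and the job is handed in.

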